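# Unhook a test electrode and park it in the tray

### The arm

A 6-joint arm with a two-finger parallel gripper is mounted at the origin on the work surface. World frame = base frame: x ahead of the robot, y to its left, z up, the work surface at z = 0. Lengths are in m, angles in rad, forces in N, time in s.
With the tool pointing down it reaches from about 0.3 to 0.875 m from the base axis. Payload 6.4 kg.
Tool frame: the origin (TCP) lies midway between the tips of the shut fingers; the grasp point (between the pads) lies 19 mm behind it; z points along the fingers, y is the direction in which the jaws open and shut (so a half turn about z gives the same grasp; the last joint's range is limited). The gripper opens to 85 mm and grips with 20 to 120 N. Pads are 22 mm wide; open, the fingers measure 114 mm over their backs; the gripper's body (76 mm by 85 mm) begins 54 mm behind the grasp point. The pads swing forward as they close: fully open they stand 13 mm farther back than shut.
Start: joints at [-1.314, 0.181, 1.607, -0, 1.354, -0.206], TCP at [0.257, -0.515, 0.231] pointing down, gripper open.
Joint ranges: [-2.99, 2.99], [-0.89, 2.07], [0.3, 2.58], [-1.14, 4.28], [0, 2.63], [-3.12, 3.12]. Speed limits (rad/s): [2.57, 2.57, 3.01, 3.14, 3.14, 3.14].

### API

Orientations are given as a unit quaternion [w, x, y, z].
In Python, from bench import ctrl, optics, ticket gives the robot as it stands. The module is installed in compiled form; this text tells all that it offers.
- The arm moves only by the tool step_arm, never from a script. Its argument "targets" is text: rows parted by semicolons, each of 6 numbers parted by spaces: the shift along the tool's x, y, z in mm, then the turn, a rotation vector about the tool's x, y, z in rad. In form: dx dy dz rx ry rz; .... A call has 1 to 8 rows; each row is the pose to reach, as a shift and turn from the pose commanded when the call began, along the tool's axes at that moment; what a row does not reach only later rows make up. A row lasts 1/8 s, in which the tool goes at most 62.5 mm and 10.7 degrees, less where a joint would pass 70% of its speed; a pose out of reach is approached as far as the arm can. A call with a gripper value outside its range is refused whole. "grip" is the opening in per cent of the stroke, from 0 (shut) to 100 (fully open), set as the call begins (left out, the last holds). The fingers move at their own pace and stop on an object; the grip force is fixed at half the most. Time passes only in rows, so rows that repeat a pose let the fingers close. It gives the time, the measured TCP pose, the force and the opening at its end, in the units of the state.
- ctrl.get_obs(): the state, without advancing time (a new reading comes with each control period).
- optics.camera(name): name is "side" or "top" or "wrist"; returns a dict with "image" (384x512x3 uint8, red, green, blue), "mtx" (3x3 intrinsics, pixels), "xyz" and "orientation" of the camera in the world. Camera axes: x right, y up, looking along -z (the intrinsics and any distortion apply to the point x, -y, -z); pixel columns grow to the right and rows downward; lengths in m; the calibration is good to about 2 mm. The wrist camera is an equidistant fisheye: a pixel r from the principal point sees the ray r / f radians off the axis. A picture is of the moment at which its call begins. There is no depth.
- ticket.hand_in(): hands the job in, once; it reports no verdict.
The state is a dict: "time_s": time; "q": joint angles; "dq": joint speeds; "joint_efforts": joint torques, N m; "eef_pos": TCP position; "eef_rot": TCP orientation; "wrist_force": force on the tool from outside, world axes, zero at the start; "torque": the same for the moment, N m; "opening": opening from 0.0 (shut) to 1.0 (fully open).
Only numpy, scipy, OpenCV 4.12 (cv2) and the standard library are available. Lean on these libraries where they do the work, as an engineer would, in place of code of your own. Each camera call takes 0.05 s, during which the arm holds its last target.

### The job

The test electrode hangs by its window on the barbed hook of the stand. Take it off gently: raise it, lean its top towards the post and back it out over the barb tip without forcing it against the lip or barb, then stand it upright in the empty half of the steel tray, set down softly, and let go. Leave the spare electrode, the tester and the jar alone.

Things in the scene. Friction and masses are not known exactly. Their poses are not given: they have to be found in the camera images.
- electrode: Hanging electrode, 137 mm tall, 0.32 kg +-25%, stands on its foot. Origin: centre of underside, z along its length. Brass foot: disc dia 44, z 0-30 mm; grey plate 6 thick (x) by 44 wide (y), z 28-92, with a window through it along x; black grip block 22 (x) by 30 (y) mm, z 92-137. Its x axis points away from the post within 4 degrees. At the start it rests 50-75 mm from the post's axis.
- electrode_window (a point): Centre of the window, on the electrode's axis 72 mm above its underside: a hole through the 6 mm plate, 24 mm wide (y), 20 mm high (z 62-82 mm). Its upper edge rests on the shank. It passes lip and barb only while the electrode's top leans towards the post by about the lip's angle, with 1 mm to spare above and below: slide it with the window's lower edge lightly against the lip's underside.
- stand: Fixed stand: base plate 120 x 120 x 12 mm, post dia 25 (collar 34), top at 165 mm. Origin under the post's axis on the table, z up, x along the hook. Steel hook 12 mm wide: level shank 8 mm thick, centre z 150, to x 100, then a straight lip rising outward. A barb at the lip's end points back above it to 39 mm from the bend; square to the lip, both span 4 mm below to 14 above its centre line.
- bend (a point): Point on the hook's centre line where the level shank meets the lip (stand frame x 100, z 150 mm). From here the lip, 8 mm thick and 55 mm long, rises straight outward. It was bent by hand: its angle to level differs from hook to hook, 25 to 45 degrees, and is not measured; feel for it. It does not give. Its outer end carries the barb.
- tray: Fixed steel tray 130 mm (x) by 250 mm (y), 16 mm high, walls 4 mm, floor 4 mm thick, with a wall across the middle that makes two bays each about 122 mm (x) by 119 mm (y). Origin under its centre. The bay at +y is empty; the spare electrode stands in the bay at -y.
- bay (a point): Centre of the empty bay's floor, 62 mm from the tray's centre along its y axis.
- spare: The spare electrode, the same in shape as the hanging one, standing in the other bay: leave it. Origin at the centre of its underside.
- tester: Yellow hand-held tester lying flat, 75 x 130 x 35 mm (45 mm over its dial): leave it. Origin at the centre of its underside.
- jar: White jar, diameter 60 mm, 85 mm tall: leave it. Origin at the centre of its underside.
Things that resemble listed ones, but are neither listed nor needed, are in the scene too. Leave any green look-alike of the electrode alone. What is shaped like the stand but turquoise is not meant.

How it is judged:
On the way:
1. the electrode's window is off the hook, past the barb tip, and the electrode is held clear of the table (x of electrode_window in the frame of stand above 0.165 m and height (world z) of electrode above 0.03 m), for 0.1 s.
At the end, for the whole second after the job is handed in: The electrode stands flat on the floor of the tray's empty bay (its axis within the bay, at least about 20 mm from the walls), upright within 0.08 rad, at rest and released (x of electrode in the frame of tray between -0.042 and 0.042 m and y of electrode in the frame of tray between 0.02 and 0.102 m and z of electrode in the frame of tray below 0.008 m and angle between electrode's own z axis and vertical below 0.08 rad and linear speed of electrode below 0.02 m/s and contact force between electrode and the fingers below 0.05 N); the robot touches nothing.
It fails at once if the electrode is forced against the lip or barb of the hook (more than 12 N while its window is within 15 mm of the bend or beyond it) (contact force between electrode and stand above 12 N and x of electrode_window in the frame of stand above 0.085 m).
It fails at once if the electrode is dropped or rammed into the tray (it comes down at over 0.3 m/s within 30 mm of the table top, or presses with over 80 N) (contact force between electrode and tray above 80 N or (height (world z) of electrode below 0.03 m and linear speed of electrode above 0.3 m/s)).
It fails at once if the electrode falls over (angle between electrode's own z axis and vertical above 1.2 rad).
It fails at once if the spare electrode is moved more than 15 mm or tipped (distance of spare from where it was at the start of the episode above 0.015 m or angle between spare's own z axis and vertical above 0.3 rad).
It fails at once if the tester or the jar is moved more than 15 mm (distance of any of tester, jar from where it was at the start of the episode above 0.015 m).
It also fails if it takes over 72 s, if anything falls off the work surface, if the arm or the gripper's body presses on something with over 40 N, if the wrist force passes 120 N, or if a joint passes its speed limit or range.

## Working session

There is one attempt and no reset: what is moved stays moved. The work goes in short steps, Python scripts to look and compute and a tool call to move; the robot and the scene stay as the last step left them, time stands still between calls to the robot, and variables do not carry over. Pictures are saved under pics/ and viewed, and the job is handed in when it is done.

Besides the shell and the picture viewer there is one more tool, called after "Request:" by a JSON object that holds its "op" and its "data". step_arm: Moves the arm, as the interface text tells. Its arguments: {"type":"object","properties":{"targets":{"type":"string"},"grip":{"type":"number"}},"required":["targets"]}

```bash
mkdir -p pics; ls; cat > h.py <<'E'
import numpy as np, cv2
from scipy.spatial.transform import Rotation as R
from bench import ctrl, optics, ticket
def rot(q): return R.from_quat([q[1],q[2],q[3],q[0]])
def snap(n,f):
    c=optics.camera(n); cv2.imwrite('pics/'+f+'.png',c['image'][:,:,::-1]); np.savez('pics/'+f+'.npz',**{k:np.array(v) for k,v in c.items() }); return c
def load(f): return dict(np.load('pics/'+f+'.npz',allow_pickle=True))
def proj(c,P):
    P=np.atleast_2d(P); p=rot(c['orientation']).inv().apply(P-np.array(c['xyz'])); p=p*[1,-1,-1]
    K=np.array(c['mtx']); return (p[:,:2]/p[:,2:])*[K[0,0],K[1,1]]+K[:2,2]
def ray(c,uv):
    K=np.array(c['mtx']); d=np.array([(uv[0]-K[0,2])/K[0,0],(uv[1]-K[1,2])/K[1,1],1.]); d=d*[1,-1,-1]
    return np.array(c['xyz']),rot(c['orientation']).apply(d/np.linalg.norm(d))
def atz(c,uv,z):
    o,d=ray(c,uv); return o+d*(z-o[2])/d[2]
def tri(c1,u1,c2,u2):
    o1,d1=ray(c1,u1);o2,d2=ray(c2,u2)
    A=np.stack([d1,-d2],1); t=np.linalg.lstsq(A,o2-o1,rcond=None)[0]
    a=o1+d1*t[0];b=o2+d2*t[1]; return (a+b)/2,np.linalg.norm(a-b)
E
python3 - <<'E'
from h import *
for n in ['side','top','wrist']:
    c=snap(n,n+'0'); print(n,{k:np.array(v).round(4).tolist() for k,v in c.items() if k!='image'})
print(ctrl.get_obs())
E
```

```text
pics
side {'mtx': [[444.5053, 0.0, 256.7078], [0.0, 444.5053, 189.2904], [0.0, 0.0, 1.0]], 'xyz': [-0.0747, 0.7046, 0.7035], 'orientation': [-0.2697, -0.1544, 0.4501, 0.8371]}
top {'mtx': [[420.3128, 0.0, 252.0242], [0.0, 420.3128, 192.9117], [0.0, 0.0, 1.0]], 'xyz': [0.4175, -0.0092, 1.3779], 'orientation': [0.7118, 0.0193, -0.0177, -0.7019]}
wrist {'mtx': [[297.3186, 0.0, 256.3312], [0.0, 297.3186, 195.1743], [0.0, 0.0, 1.0]], 'xyz': [0.3183, -0.4825, 0.3736], 'orientation': [0.8427, -0.1155, 0.0721, -0.5208]}
{'time_s': 0.15, 'q': array([-1.31432836e+00,  1.81364478e-01,  1.60776798e+00, -3.25637888e-05,
        1.35378804e+00, -2.06290672e-01]), 'dq': array([-0.0005221 , -0.00261149, -0.00376606, -0.00024915, -0.00164785,
       -0.00049351]), 'joint_efforts': array([ 1.42232635e-03, -4.45260072e+01, -3.51694036e+01, -1.58277658e-04,
        5.80844498e-03, -3.26161754e-06]), 'eef_pos': array([ 0.25659394, -0.51410746,  0.23059942]), 'eef_rot': array([-6.63310822e-04,  9.73349994e-01,  2.29323675e-01, -3.25477559e-05]), 'wrist_force': array([-0.08457649, -0.73251556, -0.04719305]), 'torque': array([-0.04220975,  0.0114534 ,  0.02486582]), 'opening': 0.998600296203648}
```

View pics/side0.png

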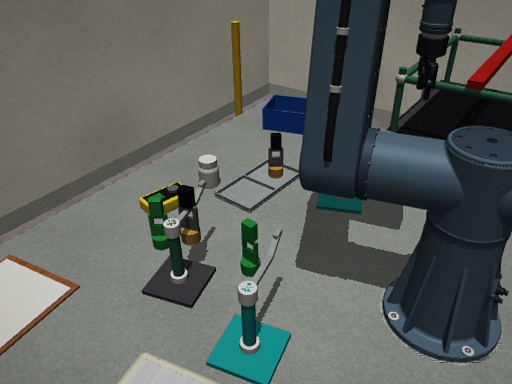

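View pics/top0.png

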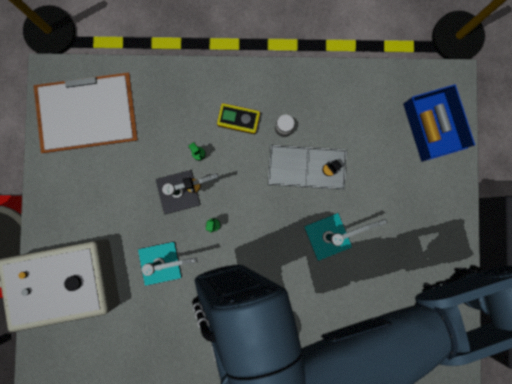

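View pics/wrist0.png

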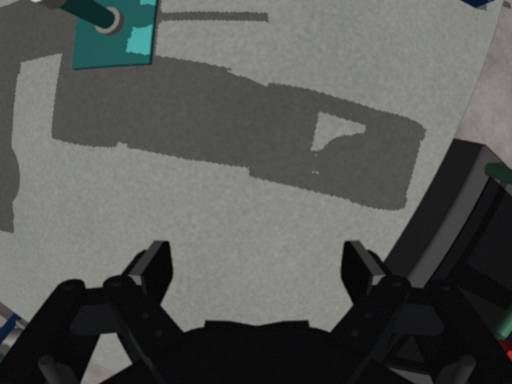

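```bash
python3 - <<'E'
from h import *
a=cv2.imread('pics/side0.png');b=cv2.imread('pics/top0.png')
A=cv2.resize(a[140:310,120:300],None,fx=4,fy=4,interpolation=cv2.INTER_CUBIC)[:600]
B=cv2.resize(b[90:240,130:360],None,fx=3.4,fy=3.4,interpolation=cv2.INTER_CUBIC)
cv2.imwrite('pics/sc.png',A[:, :800]);cv2.imwrite('pics/tc.png',B[:600,:800])
E
```

```text
(no output)
```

View pics/sc.png

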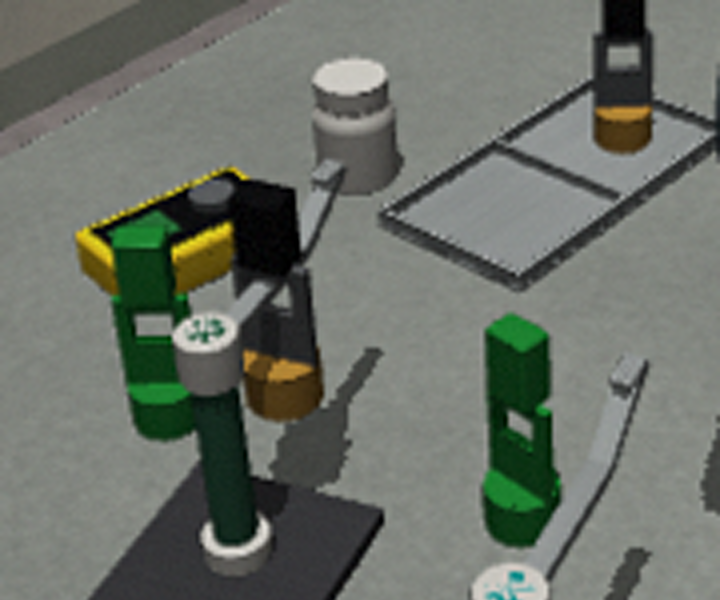

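View pics/tc.png

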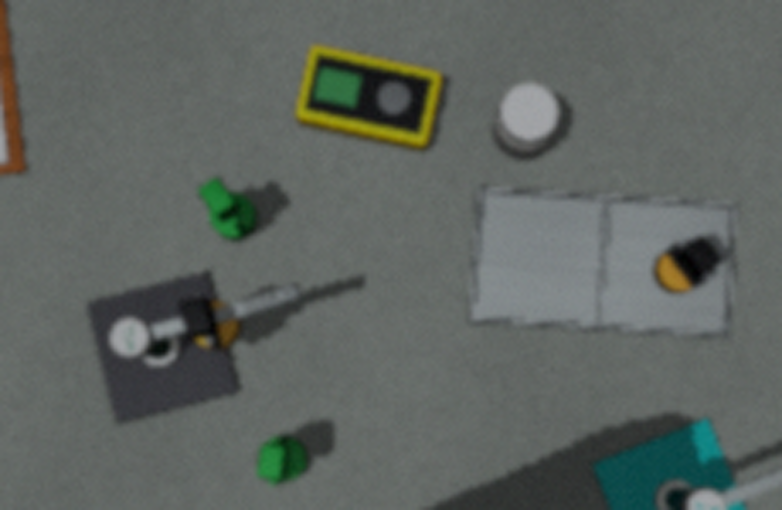

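```bash
python3 - <<'E'
from h import *
t=load('top0');s=load('side0')
T=lambda x,y:(np.array([x,y])+.5)/3.4+[130,90]-.5
S=lambda x,y:(np.array([x,y])+.5)/4+[120,140]-.5
for n,p,z in [('c1',(90,303),.012),('c2',(210,273),.012),('c3',(238,390),.012),('c4',(118,422),.012),('ptop',(128,338),.165),('lipend',(297,290),.185),
 ('gripTL',(183,301),.209),('gripTR',(208,297),.209),('gripBL',(190,338),.209),
 ('tray1',(481,187),.016),('tray2',(735,204),.016),('tray3',(728,335),.016),('tray4',(470,322),.016),('green1 top',(216,190),.137),('green2top',(275,462),.137),('jartop',(530,112),.085),('sparetop',(705,255),.14)]:
    print(n,atz(t,T(*p),z).round(4))
for n,p,z in [('ptop',(207,330),.165),('c',(383,515),.012),('c',(200,465),.012)]:
    print('side',n,atz(s,S(*p),z).round(4))
print('barb',tri(t,T(297,288),s,S(328,172)))
print('green1 base',atz(s,S(163,425),0),'green2',atz(s,S(515,530),0))
E
```

```text
c1 [0.5308 0.3079 0.012 ]
c2 [0.5613 0.1934 0.012 ]
c3 [0.4493 0.1642 0.012 ]
c4 [0.4172 0.2782 0.012 ]
ptop [0.4887 0.2392 0.165 ]
lipend [0.5298 0.0945 0.185 ]
gripTL [0.5171 0.1858 0.209 ]
gripTR [0.5207 0.1654 0.209 ]
gripBL [0.4868 0.1794 0.209 ]
tray1 [ 0.6473 -0.0656  0.016 ]
tray2 [ 0.6343 -0.3094  0.016 ]
tray3 [ 0.5083 -0.303   0.016 ]
tray4 [ 0.5173 -0.0566  0.016 ]
green1 top [0.6211 0.1712 0.137 ]
green2top [0.3845 0.115  0.137 ]
jartop [ 0.7054 -0.1067  0.085 ]
sparetop [ 0.5695 -0.2561  0.14  ]
side ptop [0.488  0.2391 0.165 ]
side c [0.4438 0.1715 0.012 ]
side c [0.5581 0.2012 0.012 ]
barb (array([0.53388577, 0.0966982 , 0.16779797]), np.float64(0.002073838607569337))
green1 base [0.61382634 0.17971491 0.        ] green2 [0.38398338 0.12847833 0.        ]
```

```bash
cat >> h.py <<'E'
def frame(o): return np.array(o['eef_pos']),rot(o['eef_rot'])
def rows(Pt,Rt,n=8,o=None,frac=None):
    o=o or ctrl.get_obs(); p,r=frame(o)
    d=r.inv().apply(np.array(Pt)-p)*1000; w=(r.inv()*Rt).as_rotvec()
    print('total',d.round(1),w.round(3),'dist',np.linalg.norm(d).round(1),'deg',np.degrees(np.linalg.norm(w)).round(1))
    print('; '.join(' '.join(f'{v:.1f}' for v in d*k/n)+' '+' '.join(f'{v:.3f}' for v in w*k/n) for k in range(1,n+1)))
def down(a):  # tool down with tool x at yaw a (deg)
    a=np.radians(a); x=np.array([np.cos(a),np.sin(a),0]); z=np.array([0,0,-1.]); return R.from_matrix(np.stack([x,np.cross(z,x),z],1))
def fray(c,uv): # wrist fisheye
    K=np.array(c['mtx']); d=np.array([uv[0]-K[0,2],uv[1]-K[1,2]])/K[0,0]; r=np.linalg.norm(d)+1e-12
    v=np.array([d[0]/r*np.sin(r),d[1]/r*np.sin(r),np.cos(r)])*[1,-1,-1]
    return np.array(c['xyz']),rot(c['orientation']).apply(v)
def fproj(c,P):
    P=np.atleast_2d(P); p=rot(c['orientation']).inv().apply(P-np.array(c['xyz']))*[1,-1,-1]
    h=np.hypot(p[:,0],p[:,1]); th=np.arctan2(h,p[:,2]); K=np.array(c['mtx'])
    return p[:,:2]/h[:,None]*th[:,None]*K[0,0]+K[:2,2]
E
python3 - <<'E'
from h import *
c=load('wrist0'); p,r=frame(ctrl.get_obs())
print(r.as_matrix().round(3)); 
print('cam in tool',r.inv().apply(c['xyz']-p).round(4)); print((r.inv()*rot(c['orientation'])).as_matrix().round(3))
rows([0.46,0.02,0.33],down(105),14)
E
```

```text
[[ 0.895  0.446 -0.   ]
 [ 0.446 -0.895  0.001]
 [ 0.    -0.001 -1.   ]]
cam in tool [ 0.0693 -0.0009 -0.143 ]
[[ 0.001  0.963  0.27 ]
 [ 1.    -0.001 -0.   ]
 [-0.     0.27  -0.963]]
total [ 420.5 -387.3  -98.8] [-1.00e-03 -1.00e-03 -1.37e+00] dist 580.1 deg 78.5
30.0 -27.7 -7.1 -0.000 -0.000 -0.098; 60.1 -55.3 -14.1 -0.000 -0.000 -0.196; 90.1 -83.0 -21.2 -0.000 -0.000 -0.294; 120.1 -110.6 -28.2 -0.000 -0.000 -0.391; 150.2 -138.3 -35.3 -0.000 -0.000 -0.489; 180.2 -166.0 -42.3 -0.000 -0.000 -0.587; 210.2 -193.6 -49.4 -0.000 -0.001 -0.685; 240.3 -221.3 -56.5 -0.001 -0.001 -0.783; 270.3 -248.9 -63.5 -0.001 -0.001 -0.881; 300.3 -276.6 -70.6 -0.001 -0.001 -0.978; 330.4 -304.3 -77.6 -0.001 -0.001 -1.076; 360.4 -331.9 -84.7 -0.001 -0.001 -1.174; 390.4 -359.6 -91.7 -0.001 -0.001 -1.272; 420.5 -387.3 -98.8 -0.001 -0.001 -1.370
```

Request:
{"op": "step_arm", "data": {"targets": "20 -20 -30 0 0 -0.12; 60 -55 -60 0 0 -0.27; 100 -92 -90 0 0 -0.43; 140 -129 -99 0 0 -0.6; 180 -166 -99 0 0 -0.77; 220 -203 -99 0 0 -0.94; 260 -240 -99 0 0 -1.11; 300 -277 -99 0 0 -1.28", "grip": 100}}

```text
time_s: 1.15
eef_pos: [0.4017, -0.131, 0.3303]
eef_rot: [0.0, 0.642, 0.767, 0.0]
wrist_force: [1.3, 0.0, 0.7]
opening: 1.001
```

```bash
python3 - <<'E'
from h import *
o=ctrl.get_obs();print(o['time_s'],o['eef_pos'],o['q'],o['wrist_force'])
rows([0.46,0.02,0.33],down(105),4)
E
```

```text
1.15 [ 0.40171097 -0.1309617   0.33026698] [-5.97764810e-01 -2.49721032e-01  1.82701400e+00  9.11748310e-05
  1.56393100e+00 -7.75000860e-01] [1.25378986 0.01221183 0.7154696 ]
total [138.3  84.    0.3] [ 0.     0.    -0.085] dist 161.8 deg 4.8
34.6 21.0 0.1 0.000 0.000 -0.021; 69.2 42.0 0.1 0.000 0.000 -0.042; 103.7 63.0 0.2 0.000 0.000 -0.063; 138.3 84.0 0.3 0.000 0.000 -0.085
```

Request:
{"op": "step_arm", "data": {"targets": "46 28 0 0 0 -0.03; 92 56 0 0 0 -0.06; 138 84 0 0 0 -0.085; 138 84 0 0 0 -0.085"}}

```text
time_s: 1.65
eef_pos: [0.4609, 0.021, 0.33]
eef_rot: [-0.0, 0.608, 0.794, 0.0]
wrist_force: [-0.2, -0.8, -0.3]
opening: 0.998
```

```bash
python3 - <<'E'
from h import *
c=snap('wrist','w1');print(ctrl.get_obs())
E
```

```text
{'time_s': 1.7, 'q': array([-2.16587260e-01, -1.51962397e-01,  1.74665556e+00, -1.88421545e-04,
        1.54785136e+00, -4.77486641e-01]), 'dq': array([-0.057772  , -0.01107043,  0.0109004 , -0.01143898, -0.00050476,
       -0.01122617]), 'joint_efforts': array([ 1.45199083e+00, -2.93771517e+01, -3.75244153e+01,  2.21160608e-01,
       -2.17108510e-02,  1.46279982e-01]), 'eef_pos': array([0.46056223, 0.01921501, 0.32988095]), 'eef_rot': array([-3.90958774e-04,  6.09116558e-01,  7.93080566e-01, -2.87293886e-04]), 'wrist_force': array([-0.22783602,  0.05272616, -0.2947971 ]), 'torque': array([ 0.06219464,  0.015701  , -0.01651231]), 'opening': 1.0048291691801712}
```

View pics/w1.png

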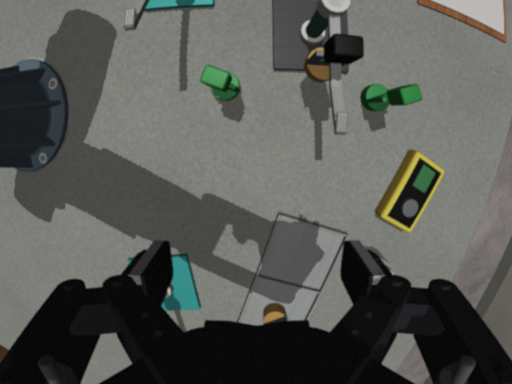

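```bash
python3 - <<'E'
from h import *
Rt=down(105)*R.from_rotvec([np.radians(-35),0,0]); print(Rt.as_matrix()[:,2])
M=Rt.as_matrix(); look=-.27*M[:,0]+.963*M[:,2]; cam=np.array([.515,.12,.165])-.29*look; T=cam-.0693*M[:,0]+.143*M[:,2]; print(cam,T)
rows(T,Rt,4)
E
```

```text
[ 0.55403229  0.14845251 -0.81915204]
[0.34000987 0.15417366 0.39376459] [0.43717265 0.10846371 0.27662585]
total [92.2  0.5 53.3] [-0.612  0.    -0.001] dist 106.5 deg 35.1
23.1 0.1 13.3 -0.153 0.000 -0.000; 46.1 0.2 26.6 -0.306 0.000 -0.000; 69.2 0.4 40.0 -0.459 0.000 -0.001; 92.2 0.5 53.3 -0.612 0.000 -0.001
```

Request:
{"op": "step_arm", "data": {"targets": "23 0 13 -0.153 0 0; 46 0 27 -0.306 0 0; 69 0 40 -0.459 0 0; 92 0 53 -0.612 0 0; 92 0 53 -0.612 0 0; 92 0 53 -0.612 0 0"}}

```text
time_s: 2.45
eef_pos: [0.4385, 0.1052, 0.2794]
eef_rot: [0.185, 0.583, 0.755, 0.238]
wrist_force: [0.3, -0.4, -0.1]
opening: 1.001
```

```bash
python3 - <<'E'
from h import *
c=snap('wrist','w2');o=ctrl.get_obs();print(o['q'],o['eef_pos'],o['wrist_force'])
a=c['image'][:,:,::-1]; cv2.imwrite('pics/w2c.png',cv2.resize(a[80:330,130:400],None,fx=2.9,fy=2.4))
E
```

```text
[-0.23202422 -0.65512359  2.29387882  0.33078812  0.97138135 -0.60129274] [0.43906459 0.10517475 0.27996756] [ 0.39185799 -0.23348833  0.52125365]
```

View pics/w2.png

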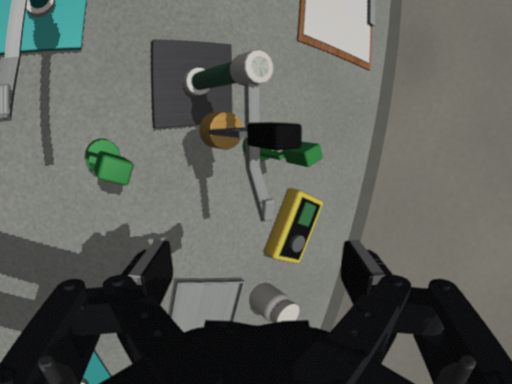

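```bash
python3 - <<'E'
from h import *
a=cv2.imread('pics/w2.png');b=cv2.imread('pics/w1.png')
cv2.imwrite('pics/w2c.png',cv2.resize(a[110:230,215:335],None,fx=5,fy=5,interpolation=cv2.INTER_CUBIC))
cv2.imwrite('pics/w1c.png',cv2.resize(b[20:140,285:405],None,fx=5,fy=5,interpolation=cv2.INTER_CUBIC))
E
```

```text
(no output)
```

View pics/w2c.png

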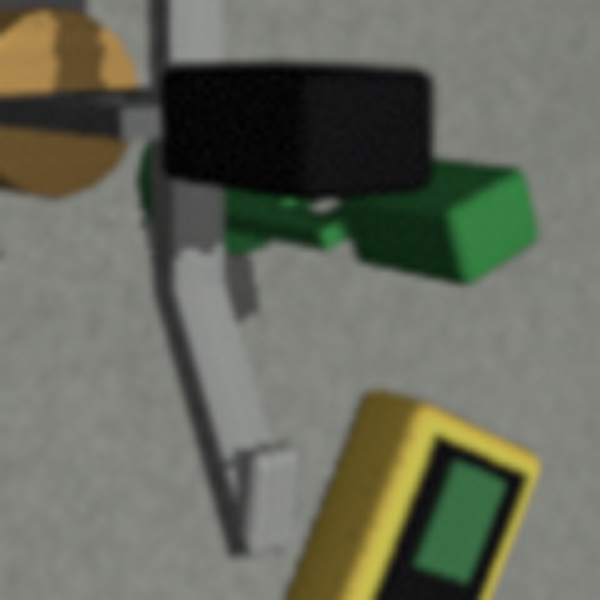

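View pics/w1c.png

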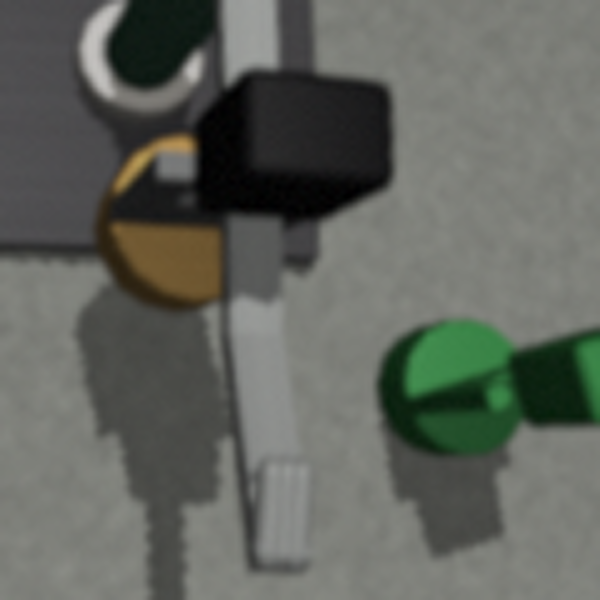

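```bash
cat > fit.py <<'E'
from h import *
from scipy.optimize import least_squares
C={k:load(f) for k,f in [('w1','w1'),('w2','w2'),('t','top0'),('s','side0')]}
PJ={'w1':fproj,'w2':fproj,'t':proj,'s':proj}
W2=lambda x,y:(np.array([x,y])+.5)/5+[215,110]-.5
W1=lambda x,y:(np.array([x,y])+.5)/5+[285,20]-.5
T=lambda x,y:(np.array([x,y])+.5)/3.4+[130,90]-.5
S=lambda x,y:(np.array([x,y])+.5)/4+[120,140]-.5
def hp(s,n,y): return lambda th:np.array([.1+(s*np.cos(th)-n*np.sin(th))/1e3,y/1e3,.15+(s*np.sin(th)+n*np.cos(th))/1e3])
def bb(y): return lambda th:np.array([.1+.004*np.tan(th/2),y/1e3,.146])
fx=lambda *p:(lambda th:np.array(p)/1e3)
obs=[('w2',hp(55,-4,-6),W2(233,555)),('w1',hp(55,-4,-6),W1(250,570)),
('w2',hp(55,14,6),W2(283,548)),('w1',hp(55,14,6),W1(307,566)),
('w2',hp(39,14,6),W2(293,445)),('w1',hp(39,14,6),W1(308,460)),
('w2',hp(39,14,-6),W2(252,456)),('w1',hp(39,14,-6),W1(266,460)),
('w2',bb(-6),W2(166,297)),('w1',bb(-6),W1(222,325)),
('w2',fx(0,0,165),(260,67)),('t',fx(0,0,165),T(128,338)),('s',fx(0,0,165),S(207,330)),
('t',fx(-60,60,12),T(90,303)),('t',fx(60,60,12),T(210,273)),('t',fx(60,-60,12),T(238,390)),('t',fx(-60,-60,12),T(118,422)),
('s',fx(60,-60,12),S(383,515))]
# stand y = +x world side; base corner c1 (x .53,y .308) is -x_st,+y_st
def world(p,P): return np.array([p[0],p[1],0])+R.from_euler('z',p[2]).apply(P)
def res(p,full=False):
    out=[]
    off={'w1':p[4:7],'w2':p[7:10],'t':p[10:13],'s':p[13:16]}
    for k,f,uv in obs:
        out.append((PJ[k](C[k],world(p,f(p[3]))+off[k]/1e3)[0]-uv))
    if full: return out
    return np.r_[np.ravel(out),p[4:]/2.]
r=least_squares(res,np.r_[.489,.237,np.radians(-75),.55,np.zeros(12)],loss='soft_l1')
if __name__=='__main__':
    p=r.x; print(p[:2].round(4),np.degrees(p[2:4]).round(2),p[4:].round(1))
    J=r.jac; print('std',np.sqrt(np.diag(np.linalg.inv(J.T@J)))[:4]*[1e3,1e3,57,57])
    for o,e in zip(obs,res(p,True)): print(o[0],e.round(1))
E
python3 fit.py
```

```text
[0.4904 0.2389] [-74.22  22.38] [-0.3  1.2  0.3  2.6 -0.3 -0.8 -0.6 -1.3 -0.3 -0.8  0.4 -1.1]
std [1.60298178 1.39076585 0.67137246 2.9126881 ]
w2 [-2.7  0.2]
w1 [-1.3 -0.8]
w2 [ 6.9 -2.7]
w1 [ 3.  -5.4]
w2 [1.2 2.2]
w1 [1.3 1.1]
w2 [-0.4  2.3]
w1 [-1.6  0.6]
w2 [-1.9 -1.3]
w1 [-0.2  1. ]
w2 [ 0.2 -0.5]
t [ 0.6 -0.4]
s [-0.6  0.2]
t [-1.1 -0.1]
t [-0.8 -0.8]
t [0.2 0.3]
t [-0.3  0.4]
s [ 0.4 -2. ]
```

```bash
sed -i "/hp(55,14,6)/d" fit.py; python3 fit.py
```

```text
[0.4908 0.2384] [-74.37  27.25] [ 0.1  0.4  0.4  2.   0.  -0.9 -0.8 -1.  -0.3 -0.8  0.5 -1.3]
std [1.57795555 1.33795983 0.64069905 2.38879174]
w2 [-0.7  0.1]
w1 [-0.3 -0.7]
w2 [2.2 0.5]
w1 [2.1 0.2]
w2 [0.6 0.6]
w1 [-0.8 -0.4]
w2 [-2.4 -1.1]
w1 [-0.1  2.5]
w2 [-0.1 -0.5]
t [ 0.7 -0.4]
s [-0.5  0.1]
t [-1.  -0.2]
t [-0.7 -0.8]
t [0.2 0.3]
t [-0.3  0.4]
s [ 0.4 -2. ]
```

```bash
python3 - <<'E'
from h import *
o=[]
for f,y,x in [('w2',118,240),('w1',28,318)]:
    a=cv2.imread(f'pics/{f}.png')[y:y+42,x:x+66]
    a=np.clip(a.astype(float)*5,0,255).astype(np.uint8)
    o.append(cv2.resize(a,None,fx=6,fy=6,interpolation=cv2.INTER_CUBIC))
b=cv2.imread('pics/side0.png')[180:250,160:215]; b=np.clip(b.astype(float)*3,0,255).astype(np.uint8)
b=cv2.resize(b,None,fx=6,fy=6,interpolation=cv2.INTER_CUBIC)
x=np.vstack(o); h=max(x.shape[0],b.shape[0]); im=np.zeros((h,x.shape[1]+b.shape[1],3),np.uint8); im[:x.shape[0],:x.shape[1]]=x; im[:b.shape[0],x.shape[1]:]=b
print(im.shape); cv2.imwrite('pics/gr.png',im)
E
```

```text
(504, 726, 3)
```

View pics/gr.png

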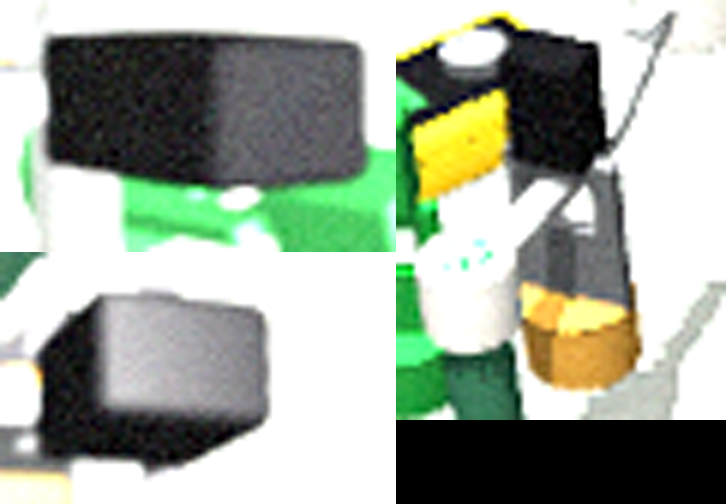

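```bash
cat > fite.py <<'E'
from fit import *
p=r.x; off={'w1':p[4:7],'w2':p[7:10]}
A=lambda x,y:(np.array([x,y])+.5)/6+[240,118]-.5
B=lambda x,y:(np.array([x,y])+.5)/6+[318,28]-.5
ob=[('w2',(-11,-15,92),A(47,37)),('w2',(11,-15,92),A(47,160)),('w2',(-11,-15,137),A(213,34)),('w2',(11,-15,137),A(215,187)),('w2',(-11,15,137),A(362,42)),('w2',(11,15,137),A(362,178)),
('w1',(-11,-15,137),B(103,44)),('w1',(-11,15,137),B(267,58)),('w1',(11,15,137),B(267,155)),('w1',(11,-15,137),B(105,160))]
def wl(e,P): return np.array([e[0],e[1],e[2]])+R.from_euler('z',e[3]).apply(np.array(P)/1e3)
re_=lambda e:np.ravel([PJ[k](C[k],wl(e,P)+off[k]/1e3)[0]-uv for k,P,uv in ob])
q=least_squares(re_,[.504,.172,.072,p[2]],loss='soft_l1'); e=q.x
if __name__=='__main__':
    print('elec',e[:3].round(4),np.degrees(e[3]).round(2)); print(q.fun.reshape(-1,2).round(1).tolist())
    print('in stand',R.from_euler('z',-p[2]).apply(e[:3]-[p[0],p[1],0]).round(4))
E
python3 fite.py
```

```text
elec [0.5093 0.1763 0.0666] -75.48
[[-2.5, -1.7], [-2.4, 0.7], [-0.4, 0.2], [-1.1, 0.9], [1.0, -1.2], [0.5, 0.5], [0.1, -2.6], [3.2, -1.2], [3.5, 4.6], [-0.1, 0.5]]
in stand [0.0648 0.0012 0.0666]
```

```bash
python3 - <<'E'
from h import *
rows([.508,.175,.30],down(104.5),4)
E
```

```text
total [50.1 80.5 32.1] [0.614 0.001 0.003] dist 100.1 deg 35.2
12.5 20.1 8.0 0.153 0.000 0.001; 25.1 40.3 16.1 0.307 0.001 0.001; 37.6 60.4 24.1 0.460 0.001 0.002; 50.1 80.5 32.1 0.614 0.001 0.003
```

Request:
{"op": "step_arm", "data": {"targets": "12 20 8 0.153 0 0; 25 40 16 0.307 0 0; 38 60 24 0.46 0 0; 50 80.5 32 0.614 0 0.003; 50 80.5 32 0.614 0 0.003; 50 80.5 32 0.614 0 0.003"}}

```text
time_s: 3.25
eef_pos: [0.5073, 0.176, 0.2969]
eef_rot: [-0.001, 0.612, 0.791, -0.001]
wrist_force: [-0.2, -0.1, 0.2]
opening: 0.999
```

```bash
python3 - <<'E'
from h import *
c=snap('wrist','w3');o=ctrl.get_obs();print(o['eef_pos'],o['wrist_force'],o['q'])
snap('top','top1')
E
```

```text
[0.50663418 0.17588004 0.29763303] [-1.15101179 -0.13618152 -0.61032191] [ 1.12486665e-01  4.48922575e-02  1.62230738e+00  3.11883203e-04
  1.47555889e+00 -1.41144803e-01]
```

View pics/w3.png

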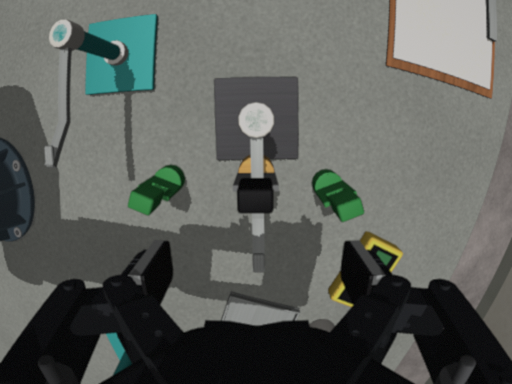

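```bash
python3 - <<'E'
from h import *
a=cv2.imread('pics/w3.png')[100:280,190:330]
cv2.imwrite('pics/w3c.png',cv2.resize(np.clip(a.astype(float)*2.2,0,255).astype(np.uint8),None,fx=3.3,fy=3.3,interpolation=cv2.INTER_CUBIC))
E
```

```text
(no output)
```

View pics/w3c.png

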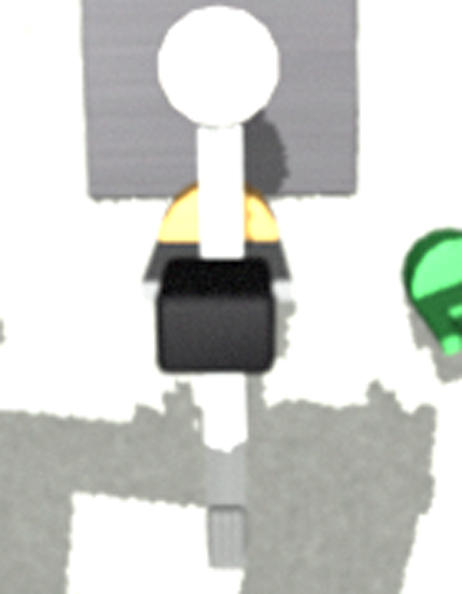

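```bash
python3 - <<'E'
from h import *
c=load('w3'); W=lambda x,y:(np.array([x,y])+.5)/3.3+[190,100]-.5
def az(uv,z):
    o,d=fray(c,uv); return o+d*(z-o[2])/d[2]
p,r=frame(ctrl.get_obs())
cs=[az(W(*q),.209) for q in [(157,289),(275,289),(275,373),(157,373)]]
print('size',np.linalg.norm(cs[1]-cs[0]),np.linalg.norm(cs[2]-cs[1]))
e=np.mean(cs,0); pt=az(W(219,66),.165); b=az(W(226,508),.19); b2=az(W(226,567),.178)
for n,v in [('elec',e),('post',pt),('barb tip',b),('barb end',b2)]: print(n,v.round(4),'tool',(r.inv().apply(v-p)*1e3).round(1))
print('yaw elec',[np.degrees(np.arctan2(*(cs[i]-cs[j])[[1,0]])) for i,j in [(3,0),(2,1)]], 'hook',np.degrees(np.arctan2(*(b-pt)[[1,0]])),np.degrees(np.arctan2(*(b2-pt)[[1,0]])))
print('dist e',np.linalg.norm((e-pt)[:2]),'b2',np.linalg.norm((b2-pt)[:2]),'b',np.linalg.norm((b-pt)[:2]))
o=ctrl.get_obs(); print(o['eef_pos'],r.as_matrix().round(4))
rows([.508,.175,.168],down(104.5),4)
E
```

```text
size 0.02868632483925612 0.021572482900245788
elec [0.5067 0.1764 0.209 ] tool [ 0.4  0.7 89.2]
post [0.4913 0.2381 0.165 ] tool [ 64.    1.2 133.2]
barb tip [0.5239 0.1209 0.19  ] tool [-57.7   3.4 108.2]
barb end [0.5307 0.0952 0.178 ] tool [-84.2   3.5 120.2]
yaw elec [np.float64(-76.44810406129702), np.float64(-74.51453294328287)] hook -74.45301755601943 -74.58564029603883
dist e 0.06363662828200867 b2 0.1482117179126629 b 0.12165584176223924
[0.50619538 0.17583266 0.29820359] [[-2.507e-01  9.681e-01 -2.000e-04]
 [ 9.681e-01  2.507e-01  4.000e-04]
 [ 4.000e-04 -1.000e-04 -1.000e+00]]
total [ -1.3   1.5 130.2] [-0. -0.  0.] dist 130.2 deg 0.0
-0.3 0.4 32.6 -0.000 -0.000 0.000; -0.7 0.8 65.1 -0.000 -0.000 0.000; -1.0 1.2 97.7 -0.000 -0.000 0.000; -1.3 1.5 130.2 -0.000 -0.000 0.000
```

Request:
{"op": "step_arm", "data": {"targets": "0 0.7 30 0 0 -0.017; 0 0.7 60 0 0 -0.017; 0 0.7 90 0 0 -0.017; 0 0.7 112 0 0 -0.017; 0 0.7 123 0 0 -0.017; 0 0.7 130 0 0 -0.017; 0 0.7 130 0 0 -0.017; 0 0.7 130 0 0 -0.017"}}

```text
time_s: 4.35
eef_pos: [0.507, 0.1767, 0.1683]
eef_rot: [-0.0, 0.605, 0.796, 0.0]
wrist_force: [-0.2, 0.1, 0.5]
opening: 1.001
```

```bash
python3 - <<'E'
from h import *
c=snap('wrist','w4');o=ctrl.get_obs();print(o['eef_pos'],o['wrist_force'],o['torque'])
snap('side','side1')
E
```

```text
[0.50701798 0.17666385 0.16822294] [-0.31417292 -0.60820743  0.34700774] [ 0.02182822 -0.07280219  0.03319588]
```

View pics/w4.png

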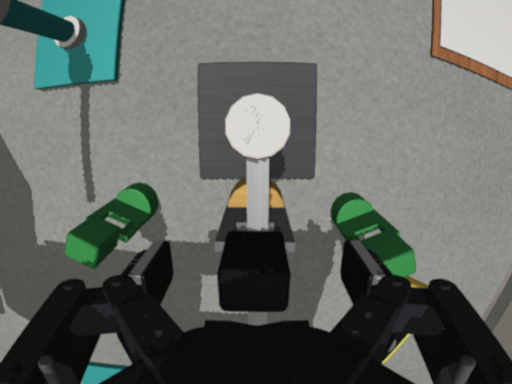

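Request:
{"op": "step_arm", "data": {"targets": "0 0 0 0 0 0; 0 0 0 0 0 0; 0 0 0 0 0 0; 0 0 0 0 0 0; 0 0 0 0 0 0; 0 0 0 0 0 0", "grip": 0}}

```text
time_s: 5.2
eef_pos: [0.5065, 0.1766, 0.1675]
eef_rot: [-0.001, 0.605, 0.796, -0.0]
wrist_force: [0.4, -0.2, 1.1]
opening: 0.345
```

```bash
python3 - <<'E'
from h import *
c=snap('wrist','w5');o=ctrl.get_obs();print(o['eef_pos'],o['wrist_force'],o['torque'],o['opening'],o['time_s'])
E
```

```text
[0.50648948 0.1766096  0.16745237] [-0.71503317  0.68881633  2.42716892] [0.01988606 0.14828683 0.0070707 ] 0.3456278623238467 5.25
```

View pics/w5.png

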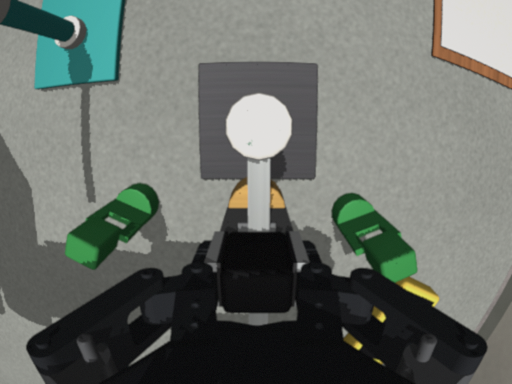

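Request:
{"op": "step_arm", "data": {"targets": "0 0 -2 0 0 0; 0 0 -4 0 0 0; 0 0 -6 0 0 0; 0 0 -8 0 0 0; 0 0 -8 0 0 0; 0 0 -8 0 0 0"}}

```text
time_s: 6.0
eef_pos: [0.5064, 0.1766, 0.1753]
eef_rot: [-0.001, 0.605, 0.796, -0.001]
wrist_force: [0.4, 0.2, -3.4]
opening: 0.338
```

```bash
cat > st.py <<'E'
from h import *
o=ctrl.get_obs();print(o['time_s'],o['eef_pos'].round(4),o['wrist_force'].round(2),o['torque'].round(3),o['opening'].round(3))
P0=np.array([.491,.2382,0]);Y=np.radians(-74.5)
p,r=frame(o); S=R.from_euler('z',-Y)
print('stand frame TCP',(S.apply(p-P0)*1e3).round(1),'tool z',S.apply(r.as_matrix()[:,2]).round(3),'F',S.apply(o['wrist_force']).round(2))
M=(S*r).as_matrix(); print('lean deg',np.degrees(np.arctan2(M[0,2],-M[2,2])).round(2))
E
python3 st.py
```

```text
Traceback (most recent call last):
  File "st.py", line 2, in <module>
    o=ctrl.get_obs();print(o['time_s'],o['eef_pos'].round(4),o['wrist_force'].round(2),o['torque'].round(3),o['opening'].round(3))
                                                                                                            ^^^^^^^^^^^^^^^^^^
AttributeError: 'float' object has no attribute 'round'
```

```bash
sed -i "s/o\['opening'\].round(3)/round(o['opening'],3)/" st.py; python3 st.py
```

```text
6.0 [0.5064 0.1766 0.1753] [ 0.39  0.17 -3.44] [0.005 0.013 0.039] 0.338
stand frame TCP [ 63.5  -1.6 175.3] tool z [-0.001 -0.002 -1.   ] F [-0.06  0.42 -3.44]
lean deg -0.05
```

Request:
{"op": "step_arm", "data": {"targets": "0 0 -1 0 0 0; 0 0 -2 0 0 0; 0 0 -3 0 0 0; 0 0 -3 0 0 0; 0 0 -3 0 0 0"}}

```text
time_s: 6.62
eef_pos: [0.5064, 0.1766, 0.1783]
eef_rot: [-0.001, 0.605, 0.796, -0.001]
wrist_force: [-0.3, -0.3, -4.4]
opening: 0.345
```

```bash
python3 st.py
```

```text
6.625 [0.5064 0.1766 0.1783] [-0.3  -0.34 -4.35] [-0.003 -0.022 -0.026] 0.345
stand frame TCP [ 63.5  -1.6 178.3] tool z [-0.001 -0.002 -1.   ] F [ 0.25 -0.38 -4.35]
lean deg -0.06
```

Request:
{"op": "step_arm", "data": {"targets": "0 0 -0.5 0 0 0; 0 0 -1 0 0 0; 0 0 -1 0 0 0; 0 0 -1 0 0 0"}}

```text
time_s: 7.12
eef_pos: [0.5065, 0.1766, 0.1794]
eef_rot: [-0.001, 0.605, 0.796, -0.0]
wrist_force: [0.2, -0.3, -3.7]
opening: 0.345
```

```bash
python3 st.py
```

```text
7.125 [0.5065 0.1766 0.1794] [ 0.18 -0.28 -3.73] [ 0.046  0.029 -0.048] 0.345
stand frame TCP [ 63.5  -1.5 179.4] tool z [-0.001 -0.002 -1.   ] F [ 0.32  0.1  -3.73]
lean deg -0.05
```

Request:
{"op": "step_arm", "data": {"targets": "0 0.8 -0.5 0 0 0; 0 1.5 -0.5 0 0 0; 0 1.5 -1 0 0 0; 0 1.5 -1 0 0 0"}}

```text
time_s: 7.62
eef_pos: [0.5077, 0.1769, 0.1796]
eef_rot: [-0.001, 0.605, 0.796, -0.001]
wrist_force: [1.5, -0.6, -11.3]
opening: 0.342
```

```bash
python3 st.py
```

```text
7.625 [0.5077 0.1769 0.1796] [  1.46  -0.56 -11.26] [ 0.084 -0.292 -0.032] 0.342
stand frame TCP [ 63.5  -0.3 179.6] tool z [-0.001 -0.003 -1.   ] F [  0.93   1.26 -11.26]
lean deg -0.06
```

Request:
{"op": "step_arm", "data": {"targets": "0 0 -0.5 0 0 0; 0 0 -1 0 0 0; 0 0 -1 0 0 0"}}

```text
time_s: 8.0
eef_pos: [0.5076, 0.1769, 0.1798]
eef_rot: [-0.001, 0.605, 0.796, -0.001]
wrist_force: [5.9, 1.7, -22.7]
opening: 0.343
```

```bash
python3 st.py
```

```text
8.0 [0.5076 0.1769 0.1798] [  5.87   1.67 -22.72] [ 0.263 -1.154  0.038] 0.343
stand frame TCP [ 63.5  -0.4 179.8] tool z [-0.001 -0.003 -1.   ] F [ -0.04   6.11 -22.72]
lean deg -0.07
```

Request:
{"op": "step_arm", "data": {"targets": "0 0 3 0 0 0; 0 0 6 0 0 0; 0 0 7 0 0 0; 0 0 7 0 0 0; 0 0 7 0 0 0"}}

```text
time_s: 8.62
eef_pos: [0.5081, 0.177, 0.1747]
eef_rot: [-0.001, 0.605, 0.796, -0.0]
wrist_force: [0.1, 0.6, -4.1]
opening: 0.343
```

```bash
cat > pl.py <<'E'
from h import *
P0=np.array([.491,.2382,0]);YW=np.radians(-74.5); S=R.from_euler('z',-YW)
L=23.4
def state(o=None):
    o=o or ctrl.get_obs(); p,r=frame(o); ps=S.apply(p-P0)*1e3; M=(S*r).as_matrix(); z=M[:,2]
    W=ps+L*z; F=S.apply(o['wrist_force'])
    return o,ps,M,W,F,np.degrees(np.arctan2(z[0],-z[2]))
def sn(W,th,): 
    c,s=np.cos(np.radians(th)),np.sin(np.radians(th)); d=W-np.array([100,0,150]); return d[0]*c+d[2]*s, -d[0]*s+d[2]*c
def WP(s_,n,th):
    c,s=np.cos(np.radians(th)),np.sin(np.radians(th)); return np.array([100+s_*c-n*s, 150+s_*s+n*c])
def show(th=30):
    o,ps,M,W,F,l=state(); Fc=F+[0,0,3.6]; a=np.radians(th)
    print('t',round(o['time_s'],2),'W',W.round(2),'lean',round(l,2),'s,n',np.round(sn(W,th),2),'Fcontact',Fc.round(1),'F_n',round(-Fc[0]*np.sin(a)+Fc[2]*np.cos(a),1),'F_s',round(Fc[0]*np.cos(a)+Fc[2]*np.sin(a),1),'open',round(o['opening'],3),'q4',o['q'][3].round(2),'q5',o['q'][4].round(2))
def plan(pts,y=0.):
    """pts: list of (x,z,lean) of window centre in stand frame"""
    o,ps,M,W,F,l=state(); Ms=R.from_matrix(M); out=[]
    for x,z,th in pts:
        t=np.radians(th); zt=np.array([np.sin(t),0,-np.cos(t)]); xt=np.array([-np.cos(t),0,-np.sin(t)]); yt=np.cross(zt,xt)
        Rt=R.from_matrix(np.stack([xt,yt,zt],1)); tcp=np.array([x,y,z])-L*zt
        d=Ms.inv().apply(tcp-ps); w=(Ms.inv()*Rt).as_rotvec()
        out.append(' '.join(f'{v:.1f}' for v in d)+' '+' '.join(f'{v:.3f}' for v in w))
    print('; '.join(out))
E
python3 - <<'E'
from pl import *
show()
pts=[]
n=8
# from (63.5,151,0): to x=90 n..., lean 
plan([(68,151,0),(73,151,0),(78,151.5,2),(83,152,5)])
E
```

```text
t 8.62 W [6.3490e+01 5.0000e-02 1.5126e+02] lean -0.05 s,n [-30.99  19.34] Fcontact [-0.5  0.3 -0.5] F_n -0.1 F_s -0.7 open 0.343 q4 0.0 q5 1.23
-4.5 -0.1 0.3 -0.002 -0.001 0.001; -9.5 -0.1 0.2 -0.002 -0.001 0.001; -13.7 -0.1 -0.2 -0.002 -0.036 0.001; -17.4 -0.1 -0.7 -0.002 -0.088 0.001
```

```bash
python3 - <<'E'
from pl import *
pts=[(70,151,0),(77,151,3),(83,151,6),(88,151,10),(93,151.3,14),(97,152,17),(97,152,17),(97,152,17)]
plan(pts)
E
```

```text
-6.5 -0.1 0.3 -0.002 -0.001 0.001; -12.3 -0.1 0.3 -0.002 -0.053 0.001; -17.0 -0.1 0.4 -0.001 -0.106 0.001; -20.4 -0.1 0.6 -0.001 -0.175 0.001; -23.8 -0.1 0.6 -0.001 -0.245 0.001; -26.6 -0.1 0.3 -0.001 -0.298 0.001; -26.6 -0.1 0.3 -0.001 -0.298 0.001; -26.6 -0.1 0.3 -0.001 -0.298 0.001
```

Request:
{"op": "step_arm", "data": {"targets": "-6.5 0 0.3 0 0 0; -12.3 0 0.3 0 -0.053 0; -17 0 0.4 0 -0.106 0; -20.4 0 0.6 0 -0.175 0; -23.8 0 0.6 0 -0.245 0; -26.6 0 0.3 0 -0.298 0; -26.6 0 0.3 0 -0.298 0; -26.6 0 0.3 0 -0.298 0"}}

```text
time_s: 9.62
eef_pos: [0.5151, 0.1513, 0.174]
eef_rot: [0.117, 0.598, 0.788, -0.09]
wrist_force: [0.4, -0.4, -4.2]
opening: 0.344
```

```bash
python3 - <<'E'
from pl import *
show()
pts=[(*WP(2,1.5,30),21),(*WP(6,2,30),25),(*WP(10,3,30),28),(*WP(14,3,30),30),(*WP(14,3,30),30),(*WP(14,3,30),30)]
plan(pts)
E
```

```text
t 9.62 W [ 96.99  -0.   151.63] lean 16.95 s,n [-1.8   2.91] Fcontact [ 0.5  0.3 -0.6] F_n -0.8 F_s 0.1 open 0.344 q4 -0.32 q5 1.21
-2.4 -0.0 0.6 -0.002 -0.071 0.001; -4.5 -0.0 -0.6 -0.002 -0.140 0.001; -7.0 -0.1 -2.3 -0.002 -0.193 0.001; -10.1 -0.1 -3.0 -0.002 -0.228 0.001; -10.1 -0.1 -3.0 -0.002 -0.228 0.001; -10.1 -0.1 -3.0 -0.002 -0.228 0.001
```

Request:
{"op": "step_arm", "data": {"targets": "-2.4 0 0.6 0 -0.071 0; -4.5 0 -0.6 0 -0.14 0; -7 0 -2.3 0 -0.193 0; -10.1 0 -3 0 -0.228 0; -10.1 0 -3 0 -0.228 0; -10.1 0 -3 0 -0.228 0"}}

```text
time_s: 10.38
eef_pos: [0.5175, 0.1428, 0.1799]
eef_rot: [0.206, 0.584, 0.769, -0.157]
wrist_force: [-0.9, 0.6, -3.9]
opening: 0.345
```

```bash
python3 - <<'E'
from pl import *
show(); snap('side','side2'); snap('wrist','w6')
E
```

```text
t 10.38 W [1.1075e+02 5.0000e-02 1.5964e+02] lean 30.03 s,n [14.13  2.97] Fcontact [-0.8 -0.7 -0.3] F_n 0.2 F_s -0.9 open 0.345 q4 -0.55 q5 1.26
```

View pics/w6.png

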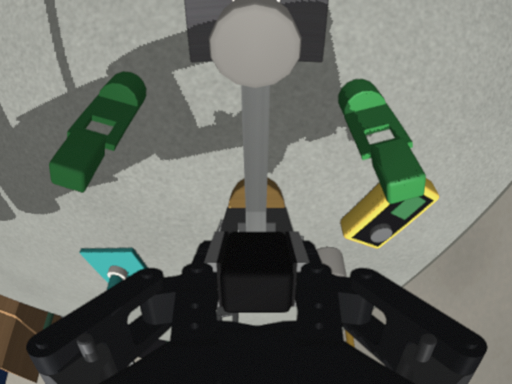

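Request:
{"op": "step_arm", "data": {"targets": "0 0 -0.5 0 0 0; 0 0 -1 0 0 0; 0 0 -1.5 0 0 0; 0 0 -1.5 0 0 0"}}

```text
time_s: 10.98
eef_pos: [0.5172, 0.1437, 0.1812]
eef_rot: [0.206, 0.584, 0.769, -0.158]
wrist_force: [-0.4, 0.0, -4.5]
opening: 0.343
```

```bash
python3 -c "
from pl import *
show()"
```

```text
t 10.97 W [ 1.0982e+02 -1.0000e-02  1.6094e+02] lean 30.08 s,n [13.97  4.57] Fcontact [-0.1 -0.3 -0.9] F_n -0.7 F_s -0.5 open 0.343 q4 -0.55 q5 1.26
```

Request:
{"op": "step_arm", "data": {"targets": "0 0 -0.3 0 0 0; 0 0 -0.6 0 0 0; 0 0 -0.6 0 0 0"}}

```text
time_s: 11.35
eef_pos: [0.5171, 0.1438, 0.1814]
eef_rot: [0.206, 0.584, 0.769, -0.158]
wrist_force: [1.4, -0.8, -6.4]
opening: 0.342
```

```bash
python3 -c "
from pl import *
show()"
```

```text
t 11.35 W [ 1.0966e+02 -1.3000e-01  1.6118e+02] lean 30.09 s,n [13.95  4.85] Fcontact [ 1.1  1.1 -2.8] F_n -2.9 F_s -0.4 open 0.342 q4 -0.55 q5 1.26
```

Request:
{"op": "step_arm", "data": {"targets": "0 0 1.5 0 0 0; 0 0 3 0 0 0; -5 0 3 0 0 0; -10 0 3 0 0 0; -15 0 3 0 0 0; -15 0 3 0 0 0; -15 0 3 0 0 0"}}

```text
time_s: 12.22
eef_pos: [0.521, 0.1299, 0.1866]
eef_rot: [0.206, 0.584, 0.769, -0.158]
wrist_force: [-0.4, -0.1, -3.6]
opening: 0.34
```

```bash
python3 -c "
from pl import *
show()"
```

```text
t 12.22 W [ 1.2406e+02 -7.0000e-02  1.6635e+02] lean 30.08 s,n [29.01  2.13] Fcontact [-0.1 -0.4  0. ] F_n 0.1 F_s -0.0 open 0.34 q4 -0.55 q5 1.26
```

Free at s=29. Feel upward again.

Request:
{"op": "step_arm", "data": {"targets": "0 0 -0.4 0 0 0; 0 0 -0.8 0 0 0; 0 0 -0.8 0 0 0"}}

```text
time_s: 12.6
eef_pos: [0.5209, 0.1305, 0.1873]
eef_rot: [0.206, 0.584, 0.769, -0.158]
wrist_force: [-0.7, 0.1, -3.9]
opening: 0.345
```

```bash
python3 -c "
from pl import *
show()"
```

```text
t 12.6 W [ 1.2351e+02 -1.0000e-02  1.6702e+02] lean 30.08 s,n [28.87  2.98] Fcontact [-0.3 -0.7 -0.3] F_n -0.1 F_s -0.4 open 0.345 q4 -0.55 q5 1.26
```

Request:
{"op": "step_arm", "data": {"targets": "0 0 -0.3 0 0 0; 0 0 -0.6 0 0 0; 0 0 -0.6 0 0 0"}}

```text
time_s: 12.98
eef_pos: [0.5208, 0.1307, 0.1878]
eef_rot: [0.206, 0.584, 0.769, -0.158]
wrist_force: [0.4, -0.5, -3.3]
opening: 0.341
```

```bash
python3 -c "
from pl import *
show()"
```

```text
t 12.97 W [ 1.2331e+02 -3.0000e-02  1.6758e+02] lean 30.08 s,n [28.98  3.57] Fcontact [0.6 0.3 0.3] F_n -0.1 F_s 0.7 open 0.341 q4 -0.55 q5 1.26
```

Request:
{"op": "step_arm", "data": {"targets": "0 0 -0.3 0 0 0; 0 0 -0.5 0 0 0; 0 0 -0.5 0 0 0"}}

```text
time_s: 13.35
eef_pos: [0.5208, 0.1309, 0.1882]
eef_rot: [0.206, 0.584, 0.769, -0.158]
wrist_force: [-0.5, -0.0, -3.5]
opening: 0.344
```

```bash
python3 -c "
from pl import *
show()"
```

```text
t 13.35 W [ 1.2308e+02 -3.0000e-02  1.6799e+02] lean 30.08 s,n [28.98  4.04] Fcontact [-0.1 -0.5  0.1] F_n 0.2 F_s -0.0 open 0.344 q4 -0.55 q5 1.26
```

Request:
{"op": "step_arm", "data": {"targets": "0 0 -0.3 0 0 0; 0 0 -0.5 0 0 0; 0 0 -0.5 0 0 0"}}

```text
time_s: 13.72
eef_pos: [0.5207, 0.131, 0.1884]
eef_rot: [0.206, 0.584, 0.769, -0.158]
wrist_force: [2.1, -2.4, -6.6]
opening: 0.342
```

```bash
python3 -c "
from pl import *
show()"
```

```text
t 13.72 W [ 1.2300e+02 -9.0000e-02  1.6813e+02] lean 30.09 s,n [28.98  4.2 ] Fcontact [ 2.8  1.4 -3. ] F_n -4.0 F_s 1.0 open 0.342 q4 -0.55 q5 1.26
```

```bash
sed -i 's/P0=np.array(\[.491,.2382,0\])/P0=np.array([.491,.2382,0])+R.from_euler("z",np.radians(-74.5)).apply([.0018,0,0])/; s/def show(th=30)/def show(th=28)/' pl.py; python3 -c "
from pl import *
show()
T=28
plan([(*WP(27.2,5,T),T),(*WP(27.2,5,T),T),(*WP(31,5,T),T),(*WP(34,5,T),T),(*WP(34,5,T),T),(*WP(34,5,T),T)])"
```

```text
t 13.72 W [ 1.2120e+02 -9.0000e-02  1.6813e+02] lean 30.09 s,n [27.23  6.05] Fcontact [ 2.8  1.4 -3. ] F_n -4.0 F_s 1.1 open 0.342 q4 -0.55 q5 1.26
-0.8 0.1 1.1 -0.002 0.036 0.002; -0.8 0.1 1.1 -0.002 0.036 0.002; -4.6 0.1 1.2 -0.002 0.036 0.002; -7.6 0.0 1.3 -0.002 0.036 0.002; -7.6 0.0 1.3 -0.002 0.036 0.002; -7.6 0.0 1.3 -0.002 0.036 0.002
```

Request:
{"op": "step_arm", "data": {"targets": "-0.4 0 0.8 0 0.018 0; -0.8 0 1.5 0 0.036 0; -4.6 0 1.5 0 0.036 0; -7.6 0 1.6 0 0.036 0; -7.6 0 1.6 0 0.036 0; -7.6 0 1.6 0 0.036 0"}}

```text
time_s: 14.48
eef_pos: [0.5226, 0.1241, 0.191]
eef_rot: [0.192, 0.587, 0.773, -0.147]
wrist_force: [0.7, 0.2, -3.2]
opening: 0.344
```

```bash
python3 -c "
from pl import *
show()"
```

```text
t 14.47 W [ 1.2764e+02 -8.0000e-02  1.7039e+02] lean 28.02 s,n [33.97  5.03] Fcontact [0.  0.8 0.4] F_n 0.3 F_s 0.2 open 0.344 q4 -0.52 q5 1.25
```

Request:
{"op": "step_arm", "data": {"targets": "0 0 -0.4 0 0 0; 0 0 -0.7 0 0 0; 0 0 -0.7 0 0 0"}}

```text
time_s: 14.85
eef_pos: [0.5226, 0.1244, 0.1917]
eef_rot: [0.192, 0.587, 0.773, -0.147]
wrist_force: [0.0, -0.5, -3.1]
opening: 0.344
```

```bash
python3 -c "
from pl import *
show()"
```

```text
t 14.85 W [ 1.2726e+02 -2.0000e-02  1.7103e+02] lean 28.02 s,n [33.94  5.77] Fcontact [ 0.5 -0.1  0.5] F_n 0.2 F_s 0.7 open 0.344 q4 -0.52 q5 1.25
```

Request:
{"op": "step_arm", "data": {"targets": "0 0 -0.3 0 0 0; 0 0 -0.4 0 0 0; 0 0 -0.4 0 0 0"}}

```text
time_s: 15.22
eef_pos: [0.5225, 0.1245, 0.192]
eef_rot: [0.192, 0.587, 0.773, -0.147]
wrist_force: [-0.2, 0.6, -5.5]
opening: 0.344
```

```bash
python3 -c "
from pl import *
show()"
```

```text
t 15.22 W [ 1.2718e+02 -6.0000e-02  1.7130e+02] lean 28.02 s,n [34.    6.05] Fcontact [-0.6 -0.1 -1.9] F_n -1.4 F_s -1.5 open 0.344 q4 -0.52 q5 1.25
```

Request:
{"op": "step_arm", "data": {"targets": "0 0 0.5 0 0 0; 0 0 0.9 0 0 0; -2 0 0.9 0 0 0; -4 0 0.9 0 0 0; -6 0 0.9 0 0 0; -6 0 0.9 0 0 0"}}

```text
time_s: 15.98
eef_pos: [0.5242, 0.1188, 0.1943]
eef_rot: [0.192, 0.587, 0.773, -0.147]
wrist_force: [-0.5, -0.5, -3.3]
opening: 0.343
```

```bash
python3 -c "
from pl import *
show()"
```

```text
t 15.97 W [1.3309e+02 6.0000e-02 1.7360e+02] lean 28.02 s,n [40.3   5.31] Fcontact [ 0.3 -0.6  0.3] F_n 0.1 F_s 0.5 open 0.343 q4 -0.52 q5 1.25
```

Request:
{"op": "step_arm", "data": {"targets": "-2 0 0.1 0 0 0; -4 0 0.1 0 0 0; -5 0 0.1 0 0 0; -5 0 0.1 0 0 0"}}

```text
time_s: 16.48
eef_pos: [0.5253, 0.1146, 0.1964]
eef_rot: [0.192, 0.587, 0.773, -0.147]
wrist_force: [-0.0, 0.5, -3.7]
opening: 0.344
```

```bash
python3 -c "
from pl import *
show()"
```

```text
t 16.48 W [1.3742e+02 1.0000e-02 1.7574e+02] lean 28.02 s,n [45.12  5.16] Fcontact [-0.5  0.1 -0.1] F_n 0.1 F_s -0.5 open 0.344 q4 -0.52 q5 1.25
```

Request:
{"op": "step_arm", "data": {"targets": "-2 0 0 0 0 0; -4 0 0 0 0 0; -5 0 0 0 0 0; -5 0 0 0 0 0"}}

```text
time_s: 16.98
eef_pos: [0.5265, 0.1104, 0.1988]
eef_rot: [0.192, 0.587, 0.773, -0.147]
wrist_force: [-0.6, -0.4, -4.3]
opening: 0.343
```

```bash
python3 -c "
from pl import *
show()"
```

```text
t 16.98 W [1.4182e+02 6.0000e-02 1.7812e+02] lean 28.02 s,n [50.13  5.19] Fcontact [ 0.2 -0.7 -0.7] F_n -0.7 F_s -0.1 open 0.343 q4 -0.52 q5 1.25
```

Request:
{"op": "step_arm", "data": {"targets": "-2 0 0 0 0 0; -4 0 0 0 0 0; -6 0 0 0 0 0; -6 0 0 0 0 0"}}

```text
time_s: 17.48
eef_pos: [0.528, 0.1052, 0.2017]
eef_rot: [0.192, 0.587, 0.773, -0.147]
wrist_force: [-0.9, -0.6, -4.4]
opening: 0.34
```

```bash
python3 -c "
from pl import *
show()"
```

```text
t 17.48 W [1.4722e+02 7.0000e-02 1.8099e+02] lean 28.02 s,n [56.24  5.2 ] Fcontact [ 0.3 -1.  -0.8] F_n -0.8 F_s -0.1 open 0.34 q4 -0.52 q5 1.25
```

Request:
{"op": "step_arm", "data": {"targets": "-3 0 0 0 0 0; -6 0 0 0 0 0; -10 0 0 0 0 0; -10 0 0 0 0 0"}}

```text
time_s: 17.98
eef_pos: [0.5305, 0.0966, 0.2065]
eef_rot: [0.192, 0.587, 0.772, -0.147]
wrist_force: [0.5, 0.3, -4.1]
opening: 0.343
```

```bash
python3 -c "
from pl import *
show(); snap('side','side3'); c=snap('wrist','w7')"
```

```text
t 17.98 W [1.5621e+02 1.5000e-01 1.8584e+02] lean 28.03 s,n [66.46  5.25] Fcontact [-0.2  0.6 -0.5] F_n -0.4 F_s -0.4 open 0.343 q4 -0.52 q5 1.25
```

View pics/side3.png

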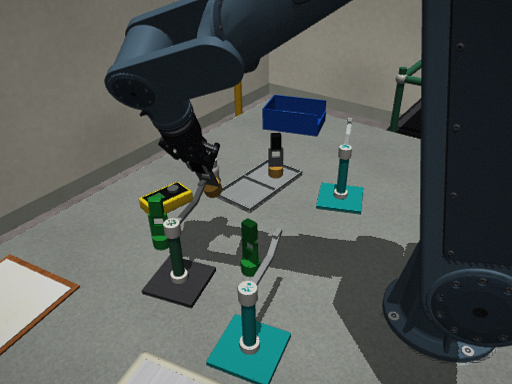

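Request:
{"op": "step_arm", "data": {"targets": "-8 0 0 0 0 0; -18 0 0 0 0 0; -28 0 0 0 0 0; -38 0 0 0 0 0; -48 0 0 0 0 0; -60 0 0 0 0 0; -60 0 0 0 0 0"}}

```text
time_s: 18.95
eef_pos: [0.545, 0.045, 0.2352]
eef_rot: [0.193, 0.587, 0.772, -0.147]
wrist_force: [-0.2, -0.8, -3.4]
opening: 0.342
```

```bash
python3 -c "
from pl import *
show()
o=ctrl.get_obs(); p,r=frame(o); print(p, o['wrist_force'])
rows([.5796,-.1218,.29],down(105.5),6)
rows([.5796,-.1218,.25],down(105.5),6)
"
```

```text
t 18.95 W [209.78   0.41 214.55] lean 28.04 s,n [127.23   5.45] Fcontact [ 0.7 -0.4  0.2] F_n -0.1 F_s 0.7 open 0.342 q4 -0.51 q5 1.25
[0.54501271 0.04502895 0.23519948] [-0.23007548 -0.79602781 -3.36527542]
total [-175.8  -11.2   31.6] [-0.001  0.489 -0.   ] dist 179.0 deg 28.0
-29.3 -1.9 5.3 -0.000 0.082 -0.000; -58.6 -3.7 10.5 -0.000 0.163 -0.000; -87.9 -5.6 15.8 -0.000 0.245 -0.000; -117.2 -7.5 21.0 -0.001 0.326 -0.000; -146.5 -9.3 26.3 -0.001 0.408 -0.000; -175.8 -11.2 31.6 -0.001 0.489 -0.000
total [-157.   -11.2   66.9] [-0.001  0.489 -0.   ] dist 171.0 deg 28.0
-26.2 -1.9 11.1 -0.000 0.082 -0.000; -52.3 -3.7 22.3 -0.000 0.163 -0.000; -78.5 -5.6 33.4 -0.000 0.245 -0.000; -104.7 -7.5 44.6 -0.001 0.326 -0.000; -130.8 -9.3 55.7 -0.001 0.408 -0.000; -157.0 -11.2 66.9 -0.001 0.489 -0.000
```

Request:
{"op": "step_arm", "data": {"targets": "-20 -1 8 0 0.06 0; -48 -3 20 0 0.14 0; -76 -5 32 0 0.23 0; -104 -7 44 0 0.32 0; -130 -9 56 0 0.41 0; -148 -10.5 63 0 0.46 0; -157 -11 67 0 0.489 0; -157 -11 67 0 0.489 0"}}

```text
time_s: 19.95
eef_pos: [0.5794, -0.1215, 0.2486]
eef_rot: [-0.001, 0.605, 0.796, -0.001]
wrist_force: [-0.5, 0.0, -3.8]
opening: 0.34
```

```bash
python3 -c "
from pl import *
show(); snap('wrist','w8'); snap('top','top2'); snap('side','side4')
o=ctrl.get_obs(); print(o['eef_pos'],o['wrist_force'],o['eef_rot'])"
```

```text
t 19.95 W [368.44 -11.01 225.17] lean 0.0 s,n [272.31 -59.65] Fcontact [-0.1 -0.5 -0.2] F_n -0.1 F_s -0.2 open 0.34 q4 -0.0 q5 1.4
[ 0.5792132  -0.11961733  0.24871509] [-0.03456292  0.47258204 -4.25704365] [-0.00083107  0.60446288  0.79663221 -0.00102379]
```

View pics/w8.png

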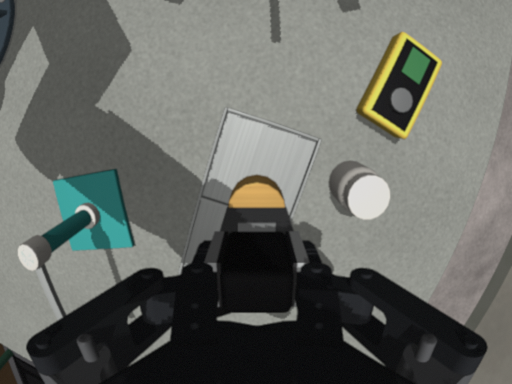

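View pics/side4.png

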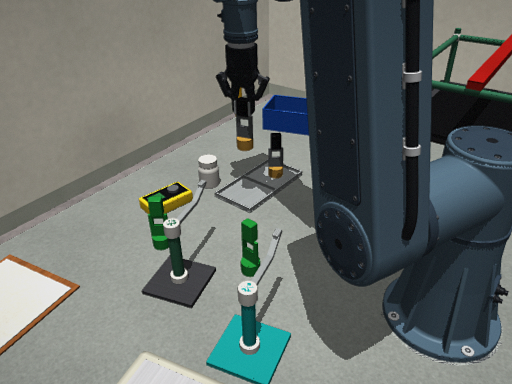

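View pics/top2.png

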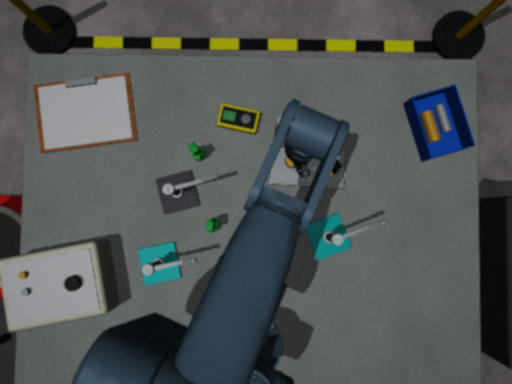

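```bash
python3 -c "
from h import *
c=load('w8')
def az(uv,z):
    o,d=fray(c,uv); return o+d*(z-o[2])/d[2]
a=az((228,110),.016);b=az((319,140),.016);m=az((203,196),.016)
print(a,b,m,np.linalg.norm(a-b),np.linalg.norm(a-m))
print('bay centre', (a+b)/2+ (m-a)*.5, 'alt', (a+b)/2-np.array([.045,.999,0])*.063)
print('yaw', np.degrees(np.arctan2(*(b-a)[[1,0]])))
"
```

```text
[ 0.52540234 -0.05910694  0.016     ] [ 0.64673086 -0.06409026  0.016     ] [ 0.52116573 -0.17630746  0.016     ] 0.1214308194014138 0.11727707383376096
bay centre [ 0.5839483  -0.12019886  0.016     ] alt [ 0.5832316 -0.1245356  0.016    ]
yaw -2.351985389105497
```

Request:
{"op": "step_arm", "data": {"targets": "0 0 25 0 0 0; 0 0 52 0 0 0; 0 0 78 0 0 0; 0 0 100 0 0 0; 0 0 117 0 0 0; 0 0 130 0 0 0; 0 0 136 0 0 0; 0 0 136 0 0 0"}}

```text
time_s: 21.1
eef_pos: [0.5793, -0.121, 0.113]
eef_rot: [-0.001, 0.605, 0.796, -0.001]
wrist_force: [0.3, -0.0, -3.5]
opening: 0.338
```

```bash
python3 -c "
from pl import *
show();o=ctrl.get_obs(); print(o['eef_pos'],o['wrist_force']);snap('side','side5')"
```

```text
t 21.1 W [367.9  -10.97  89.59] lean 0.0 s,n [ 208.18 -179.11] Fcontact [0.1 0.3 0.1] F_n 0.0 F_s 0.1 open 0.338 q4 -0.0 q5 1.14
[ 0.5792696  -0.12096899  0.11299182] [ 0.31927634 -0.01150038 -3.54034736]
```

Request:
{"op": "step_arm", "data": {"targets": "0 0 3 0 0 0; 0 0 6 0 0 0; 0 0 9 0 0 0; 0 0 11 0 0 0; 0 0 12 0 0 0; 0 0 12 0 0 0"}}

```text
time_s: 21.9
eef_pos: [0.5792, -0.121, 0.1009]
eef_rot: [-0.001, 0.605, 0.796, -0.001]
wrist_force: [0.1, 0.9, -3.1]
opening: 0.341
```

```bash
python3 -c "
from pl import *
show();o=ctrl.get_obs(); print(o['eef_pos'],o['wrist_force'])"
```

```text
t 21.9 W [367.92 -11.09  77.52] lean -0.0 s,n [ 202.53 -189.78] Fcontact [-0.8  0.3  0.5] F_n 0.9 F_s -0.5 open 0.341 q4 -0.0 q5 1.12
[ 0.57916268 -0.12102591  0.10092131] [ 0.10859159  0.87185244 -3.05130279]
```

Request:
{"op": "step_arm", "data": {"targets": "0 0 0.5 0 0 0; 0 0 1 0 0 0; 0 0 1.3 0 0 0; 0 0 1.3 0 0 0"}}

```text
time_s: 22.4
eef_pos: [0.5792, -0.121, 0.0997]
eef_rot: [-0.001, 0.605, 0.796, -0.001]
wrist_force: [0.3, -0.7, -3.4]
opening: 0.345
```

```bash
python3 st.py
```

```text
22.4 [ 0.5792 -0.121   0.0997] [ 0.33 -0.71 -3.44] [ 0.012 -0.013  0.02 ] 0.345
stand frame TCP [369.7 -11.   99.7] tool z [ 0.    -0.002 -1.   ] F [ 0.78  0.12 -3.44]
lean deg 0.0
```

Request:
{"op": "step_arm", "data": {"targets": "0 0 0.4 0 0 0; 0 0 0.7 0 0 0; 0 0 0.7 0 0 0"}}

```text
time_s: 22.78
eef_pos: [0.5793, -0.1211, 0.0996]
eef_rot: [-0.0, 0.605, 0.796, -0.001]
wrist_force: [-2.6, 1.2, 3.0]
opening: 0.346
```

```bash
python3 st.py
```

```text
22.775 [ 0.5793 -0.1211  0.0996] [-2.56  1.24  2.97] [ 0.09   0.568 -0.026] 0.346
stand frame TCP [369.8 -10.9  99.6] tool z [ 0.    -0.002 -1.   ] F [-1.88 -2.13  2.97]
lean deg 0.02
```

Request:
{"op": "step_arm", "data": {"targets": "0 0 0 0 0 0; 0 0 0 0 0 0; 0 0 0 0 0 0; 0 0 0 0 0 0; 0 0 0 0 0 0; 0 0 0 0 0 0", "grip": 100}}

```text
time_s: 23.52
eef_pos: [0.5792, -0.121, 0.099]
eef_rot: [-0.001, 0.605, 0.796, -0.001]
wrist_force: [0.1, 0.6, -0.4]
opening: 0.998
```

```bash
python3 st.py; python3 -c "
from h import *
snap('wrist','w9');snap('side','side6')"
```

```text
23.525 [ 0.5792 -0.121   0.099 ] [ 0.12  0.57 -0.37] [ 0.021  0.017 -0.043] 0.998
stand frame TCP [369.7 -11.   99. ] tool z [ 0.    -0.002 -1.   ] F [-0.52  0.27 -0.37]
lean deg 0.0
```

View pics/w9.png

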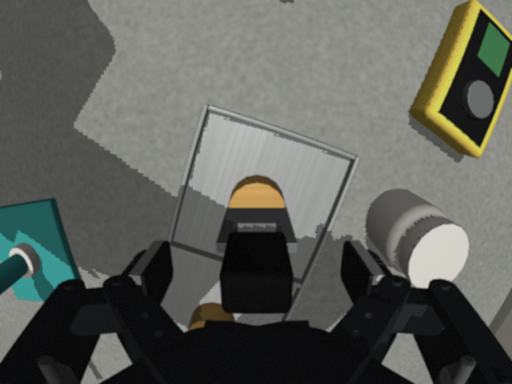

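Request:
{"op": "step_arm", "data": {"targets": "0 0 -8 0 0 0; 0 0 -25 0 0 0; 0 0 -50 0 0 0; 0 0 -80 0 0 0; 0 0 -110 0 0 0; 0 0 -140 0 0 0; 0 0 -150 0 0 0; 0 0 -150 0 0 0"}}

```text
time_s: 24.62
eef_pos: [0.5798, -0.1211, 0.25]
eef_rot: [0.0, 0.605, 0.796, -0.001]
wrist_force: [0.4, -0.4, -0.9]
opening: 1.004
```

```bash
python3 st.py; python3 -c "
from h import *
snap('wrist','w10');c=snap('side','side7')
a=cv2.imread('pics/side7.png'); cv2.imwrite('pics/s7c.png',cv2.resize(a[110:260,150:320],None,fx=4,fy=4,interpolation=cv2.INTER_CUBIC))"
```

```text
24.625 [ 0.5798 -0.1211  0.25  ] [ 0.39 -0.4  -0.91] [-0.017 -0.039 -0.029] 1.004
stand frame TCP [369.9 -10.4 250. ] tool z [ 0.001 -0.001 -1.   ] F [ 0.49  0.27 -0.91]
lean deg 0.07
```

View pics/w10.png

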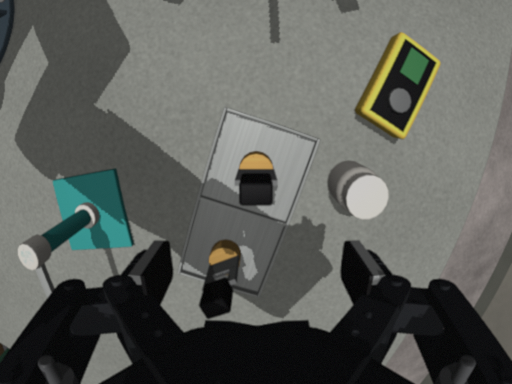

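View pics/s7c.png

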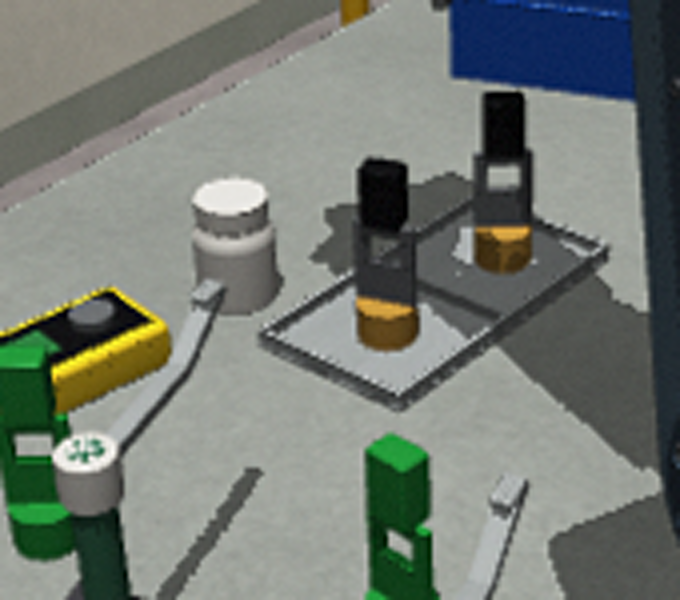

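```bash
python3 -c "
from h import *
c=load('w10')
def az(uv,z):
    o,d=fray(c,uv); return o+d*(z-o[2])/d[2]
print('grip top',az((256,191),.141),'spare top',az((216,304),.141), 'jar top',az((368,197),.085))
print(ticket.hand_in())"
```

```text
grip top [ 0.57958072 -0.11870954  0.141     ] spare top [ 0.57205107 -0.24706995  0.141     ] jar top [ 0.70743335 -0.10562429  0.085     ]
the job is handed in; nothing more can be done
None
```

I took the electrode off the black stand's hook and stood it in the tray's empty bay, then released it. The job is handed in, at about 25 s of the 72 s allowed; no verdict was reported.

- **Taking it off:** I gripped it across its 30 mm sides. I felt for the shank's underside, then for the lip's underside at three points, which put the lip at about 28°. I then backed it out over the barb leaned at 28°. The wrist sensor read 4 N or less of contact while feeling the lip and about 1 N or less (noise level) past the barb. On the shank it briefly read about 20 N, at 62–64 mm from the post, well short of the 85 mm where the 12 N limit starts.
- **Setting down:** It met the tray floor at the last 0.7 mm step with about 6.5 N, and the fingers opened fully.

**Last checks:**
- The grip block's top is at about (0.580, -0.119) m, and the bay centre at about (0.582, -0.122) m. The electrode looks upright in the side and wrist pictures.
- The gripper is 150 mm up and clear.
- The jar is within about 2 mm of its first measured place. The tester looks unmoved.
- The spare's position does not quite agree. Its top measures about (0.572, -0.247) m now and (0.570, -0.256) m at the start. I put the 9 mm down to rough pixel picks from two different cameras, since nothing came near it and it stands upright. I did not check this further.
- My visual estimate of the hook's position along its length was about 1.8 mm off from what the contacts showed. I corrected for that before passing the barb.

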